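Snap the display bell onto the stand's eye

ROBOT

A 6-joint arm with a two-finger parallel gripper is mounted at the origin on a cart in front of the work surface, level with it; the furniture and walls round the work are solid. World frame = base frame: x ahead of the robot, y to its left, z up, the work surface at z = 0. Lengths are in m, angles in rad, forces in N, time in s.
With the tool pointing down it reaches from about 0.35 to 0.725 m from the base axis. Payload 6 kg.
Tool frame: the origin (TCP) lies between the finger pads; the fingertips stand 25 mm ahead of it and the grasp point (between the pads) lies 6 mm ahead of it; z points along the fingers, y is the direction in which the jaws open and shut (so a half turn about z gives the same grasp; the last joint's range is limited). The gripper opens to 85 mm and grips with 20 to 120 N. Pads are 22 mm wide; open, the fingers measure 114 mm over their backs; the gripper's body (76 mm by 85 mm) begins 54 mm behind the grasp point. The pads swing forward as they close: fully open they stand 13 mm farther back than shut.
Start: joints at [1.606, 0.04, 0.085, 0, -1.615, -0.334], TCP at [0.177, 0.573, 0.256] pointing down, gripper open.
Joint ranges: [-2.56, 2.56], [-1.29, 2.01], [-1.08, 1.49], [-3.29, 1.98], [-2.81, -0.18], [-2.99, 2.99]. Speed limits (rad/s): [2.57, 2.57, 3.01, 3.14, 3.14, 3.14].

INTERFACE

Orientations are given as a 3x3 rotation matrix whose columns are the frame's x, y, z axes.
In Python, from station import bot gives the robot as it stands. The module is installed in compiled form; this text tells all that it offers.
- The arm moves only by the shell command python3 -m inch 'ROWS' [OPENING] [FORCE]. ROWS is a JSON object of lists of equal length, an entry for each row: "translation": the shift along the tool's x, y, z in cm, a list of three; "turn": the turn about the tool's z in rad. In form: {"translation": [[x, y, z], ...], "turn": [turn, ...]}. A call has exactly 5 rows; each row shifts and turns the commanded pose from where the row before left it, along the tool's axes as they then stand; what a row does not reach is not made up. A row lasts 1/8 s, in which the tool goes at most 62.5 mm and 10.7 degrees, less where a joint would pass 70% of its speed; a pose out of reach is approached as far as the arm can. A call with a gripper value outside its range is refused whole. OPENING is the finger opening in cm, from 0 to 8.54, set as the call begins (- or left out, the last holds). The fingers move at their own pace and stop on an object; FORCE is the grip in N (left out, the last holds). Time passes only in rows, so rows that do not move let the fingers close, or fill a call up. It gives the time, the measured TCP pose, the force and the opening at its end, in the units of the state.
- bot.get_state(): the state, without advancing time (a new reading comes with each control period).
- bot.camera(name): name is "scene" or "top" or "wrist"; returns the picture (420x560x3 uint8, red, green, blue); there is no depth.
- bot.get_calibration(name): a dict with "intrinsics" (3x3 intrinsics, pixels), "extrinsics" (4x4, takes a point from world to camera coordinates); the wrist camera has in their place "T_tool_cam" (4x4, takes a point from camera to tool coordinates, whose origin is the TCP and whose axes are the flange's). Camera axes: x right, y down, z forward; pixel columns grow to the right and rows downward; lengths in m; the calibration is good to about 2 mm. A picture is of the moment at which its call begins: read the wrist's pose just before it. get_calibration takes no time and is no camera call.
- bot.sign_off(): hands the job in, once; it reports no verdict.
Trained networks look in the newest picture that a camera, given by its name, has taken for a name from the list of things; names that differ only in an ending like _2 or _b are one class to them, and where a whole thing is asked for, a point or a joint stands for the part that bears it (a point fixed in the world has none). Each returns a list of dicts, best first, with "score" (0 to 1); they miss things now and then, are a little off and sometimes report something else, mostly with a low value. They report only what shows in the picture. A call takes as long as a camera call. They do not tell look-alikes from the thing itself.
- bot.spot_in(query, camera): "location" ([column, row] in pixels, amid what is visible of it).
The state is a dict: "t": time; "joints": joint angles; "dq": joint speeds; "tau": joint torques, N m; "tool_pos": TCP position; "eef_rot": TCP orientation; "force": force on the tool from outside, world axes, zero at the start; "torque": the same for the moment, N m; "grip_width": finger opening in m.
Only numpy, scipy, OpenCV 4.12 (cv2) and the standard library are available. Lean on these libraries where they do the work, as an engineer would, in place of code of your own. Each camera call takes 0.05 s, during which the arm holds its last target. There are 200 camera calls.

TASK

Pick up the clay bell that has a snap hook, press the hook's sprung gate open against the near bar of the display stand's eye and let it snap shut behind the bar, so that the bell is left hanging freely from the eye. Be gentle with the stand (under about 14 N), keep the bell upright, and leave the other things on the table where they are.

Things in the scene. Friction and masses are not known exactly. Their poses are not given: they have to be found in the camera images.
- snap_bell: Pale clay bell (43 mm wide, 46 mm tall, about 140 g) rigidly joined to an upright steel snap hook above it; starts standing on the table. Origin: centre of the bell's underside; z up; the hook lies in the x-z plane, gate on the +x side. Hook of 8 mm round bar: spine centre line at x = -14 mm, arch underside 104 mm high at x = 0, bottom bar's centre line 58 mm high.
- hook_tab (a point): Centre of the flat steel grip tab on top of the hook, 125 mm above snap_bell's origin. The tab is 24 mm in x, 10 mm thick in y (pinch it across y) and reaches from 112 to 139 mm above that origin. Axes as snap_bell.
- hook_throat (a point): Point in the hook, 101 mm above snap_bell's origin at x = y = 0, where the centre of a 6 mm bar lies when seated under the arch. Axes as snap_bell.
- hook_nose (a point): Lowest point of the hook's nose, x = 14.5 mm and 95 mm above snap_bell's origin. A bar pushed in towards -x through the gate just under the nose, until it is past the nose, must then go up into the arch (the hook goes down), past the gate's free end, before the gate can spring shut.
- gate (a joint): Angle of the hook's sprung brass gate (6 mm thick), which closes the +x side below the nose from its hinge at x = 13 mm, 66 mm above the bell's origin, to its free top end at 95 mm. 0 = shut; grows as the free end swings inward to the spine, stop at 0.9 rad. Pushing near its free end takes about 4 N to start, 7 N at 0.7 rad; lower down it takes more.
- stand: Display stand fixed to the table: dark wooden base 100x80x12 mm, upright 12 mm steel post, top at 196 mm. Origin: on the table on the post's axis; z up. On the -x side a collar (26 mm wide) bears a steel stem and a level closed eye: rounded rectangular ring of 6 mm rod, 42 mm in x by 46 mm in y outside, opening 30 by 34 mm. More than 14 N on the stand is too much.
- under_bar (a point): Point on the table straight under the middle of the eye's near bar, 70 mm from the post's axis; axes as stand. The bar is 6 mm thick, runs along y, straight for 14 mm either side. Its height differs each time: centre 130 to 175 mm above the table, unmeasured, to be found by touch or sight. It is springy up and down (about 0.2 mm per N), stiff sideways.
- plain_bell: Yellow clay bell, 42x40x59 mm, without a hook. Bystander. Origin: centre of its underside.
- small_cup: Small green cup, 64 mm wide, 50 mm tall. Bystander. Origin: centre of its underside.
- dark_rest: Small dark wavy iron rest, 12x32x5 mm. Bystander. Origin: centre of its underside.
There are look-alikes about, which are no part of the job. There is more than one size of the snap_bell; the one meant has the size given above.

How it is judged:
On the way, in this order (a step that is already met when the one before it is completed fails the run):
1. the bell with the snap hook is lifted off the table (height (world z) of snap_bell above 0.02 m), for 0.2 s.
2. the gate is pressed open against the stand's eye (value of joint gate above 0.3 rad and contact force between snap_bell and stand above 1 N), for 0.1 s.
At the end, for the whole second after the job is handed in: The bell hangs by its hook from the near bar: gate shut (under 0.1 rad), throat within 10 mm of the bar across it and 18 mm of its middle along it, bell 15 to 90 mm above the table, upright within 0.3 rad, at rest (under 0.05 m/s), borne by the stand and released (value of joint gate below 0.1 rad and x of hook_throat in the frame of under_bar between -0.01 and 0.01 m and y of hook_throat in the frame of under_bar between -0.018 and 0.018 m and height (world z) of snap_bell between 0.015 and 0.09 m and angle between snap_bell's own z axis and vertical below 0.3 rad and linear speed of snap_bell below 0.05 m/s and contact force between snap_bell and stand above 0.3 N and contact force between snap_bell and the fingers below 0.05 N); the robot touches nothing.
It fails at once if the stand is pressed with more than 14 N (contact force between stand and anything else above 14 N).
It fails at once if the bell with the hook is tipped over (more than 0.7 rad) (angle between snap_bell's own z axis and vertical above 0.7 rad).
It fails at once if the yellow bell is moved more than 30 mm (distance of plain_bell from where it was at the start of the episode above 0.03 m).
It fails at once if the small cup is moved more than 30 mm (distance of small_cup from where it was at the start of the episode above 0.03 m).
It fails at once if the dark rest is moved more than 30 mm (distance of dark_rest from where it was at the start of the episode above 0.03 m).
It also fails if it takes over 56 s, if anything falls off the work surface, if the arm or the gripper's body presses on something with over 40 N, if the wrist force passes 120 N, or if a joint passes its speed limit or range.

## Working session

There is one attempt and no reset: what is moved stays moved. The work goes in short steps, Python scripts to look and compute and a shell command to move; the robot and the scene stay as the last step left them, time stands still between calls to the robot, and variables do not carry over. Pictures are saved under pics/ and viewed, about 8 in all and at most 12, crops included, and the job is handed in when it is done.

```bash
mkdir -p pics; cat > h.py <<'E'
import numpy as np, cv2
from station import bot
def snap(cam,name):
    im=bot.camera(cam); cv2.imwrite(f'pics/{name}.png',im[:,:,::-1]); return im
def proj(cam,P):
    c=bot.get_calibration(cam); E=np.array(c['extrinsics']);K=np.array(c['intrinsics'])
    P=np.atleast_2d(P); q=(E[:3,:3]@P.T+E[:3,3:4]); p=K@q; return (p[:2]/p[2]).T
def ray(cam,px,st=None):
    c=bot.get_calibration(cam);K=np.array(c['intrinsics'])
    d=np.linalg.solve(K,[px[0],px[1],1.])
    if 'extrinsics' in c:
        E=np.array(c['extrinsics']);R=E[:3,:3].T;o=-R@E[:3,3]
    else:
        T=np.array(c['T_tool_cam']);Rt=np.array(st['eef_rot']);R=Rt@T[:3,:3];o=Rt@T[:3,3]+st['tool_pos']
    return o,R@d
def onz(cam,px,z,st=None):
    o,d=ray(cam,px,st);return o+d*(z-o[2])/d[2]
E
python3 - <<'E'
from h import *
np.set_printoptions(precision=3,suppress=True)
s=bot.get_state();print(s)
a=snap('scene','s1');b=snap('top','t1')
cv2.imwrite('pics/st.png',cv2.resize(np.hstack([a,b])[:,:,::-1],(1120,420))[:, :])
for cam in('scene','top'):
  for n in('snap_bell','hook_tab','stand','plain_bell','small_cup','dark_rest','gate'):
    r=bot.spot_in(n,cam);print(cam,n,[(np.round(x['location']),round(x['score'],2),onz(cam,x['location'],0.03)[:2]) for x in r])
E
```

```text
{'t': 0.0, 'joints': array([ 1.606,  0.041,  0.084, -0.   , -1.616, -0.334]), 'dq': array([ 0.   ,  0.001, -0.   , -0.001, -0.001, -0.   ]), 'tau': array([  0.   , -36.821,  34.742,   6.932,  -0.006,  -0.   ]), 'tool_pos': array([0.176, 0.573, 0.255]), 'eef_rot': array([[ 0.956, -0.294, -0.   ],
       [-0.294, -0.956, -0.002],
       [ 0.   ,  0.002, -1.   ]]), 'force': array([-0.217,  0.402,  0.017]), 'torque': array([-0.056, -0.028,  0.03 ]), 'grip_width': 0.08559914181357697}
scene snap_bell [(array([176., 253.]), 0.92, array([0.415, 0.359])), (array([206., 265.]), 0.56, array([0.424, 0.285]))]
scene hook_tab [(array([206., 263.]), 0.97, array([0.428, 0.288])), (array([176., 259.]), 0.73, array([0.401, 0.349]))]
scene stand [(array([383., 247.]), 0.79, array([ 0.664, -0.009]))]
scene plain_bell [(array([214., 200.]), 0.7, array([0.58 , 0.387]))]
scene small_cup [(array([291., 190.]), 0.51, array([0.704, 0.248])), (array([208., 265.]), 0.39, array([0.427, 0.283]))]
scene dark_rest []
scene gate []
top snap_bell [(array([250., 283.]), 0.76, array([0.421, 0.275])), (array([216., 284.]), 0.67, array([0.419, 0.356]))]
top hook_tab [(array([253., 284.]), 0.54, array([0.42, 0.27])), (array([218., 282.]), 0.49, array([0.424, 0.35 ]))]
top stand []
top plain_bell [(array([201., 207.]), 0.79, array([0.597, 0.392]))]
top small_cup [(array([258., 166.]), 0.65, array([0.693, 0.26 ])), (array([200., 212.]), 0.16, array([0.586, 0.395]))]
top dark_rest []
top gate []
```

View pics/s1.png

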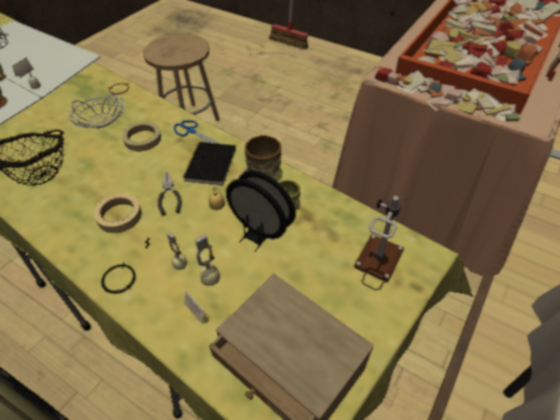

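View pics/t1.png

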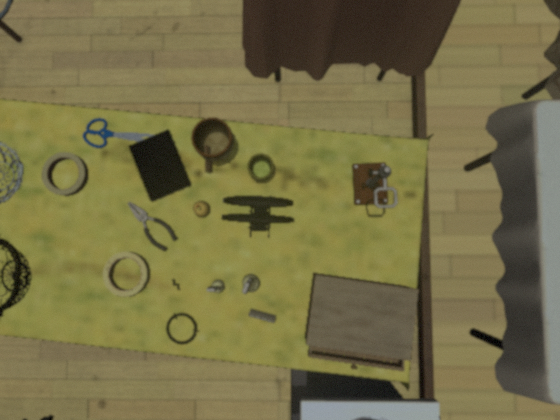

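Candidates: hook bells at scene (176,253)/top (216,285) and scene (206,265)/top (250,283). The second looks bigger, so I'll check their sizes in an enlarged crop.

```bash
python3 - <<'E'
from h import *
np.set_printoptions(precision=4,suppress=True)
a=cv2.imread('pics/s1.png');b=cv2.imread('pics/t1.png')
R=lambda im,x,y,w,h,s:cv2.resize(im[y:y+h,x:x+w],(w*s,h*s),interpolation=cv2.INTER_CUBIC)
l=np.vstack([R(a,155,225,70,65,6)[:300],R(b,200,265,70,50,6)[:290]])
r=np.vstack([R(a,350,190,60,100,5)[:,:300][:300],R(b,345,155,60,65,5)[:290]])
h=min(l.shape[0],r.shape[0]);
cv2.imwrite('pics/c1.png',np.hstack([l[:h],r[:h]]))
c=bot.get_calibration('top');print(c['intrinsics'],onz('top',(280,210),0),ray('top',(0,0))[0],ray('scene',(0,0))[0])
c=bot.get_calibration('wrist');print(c)
E
```

```text
[[449.3499   0.     276.0977]
 [  0.     449.3499 211.9427]
 [  0.       0.       1.    ]] [0.5926 0.2079 0.    ] [0.4961 0.1878 1.073 ] [ 0.0771 -0.1255  0.7807]
{'intrinsics': array([[358.7275,   0.    , 281.769 ],
       [  0.    , 358.7275, 213.7476],
       [  0.    ,   0.    ,   1.    ]]), 'T_tool_cam': array([[ 0.0013, -0.9514, -0.3081,  0.0783],
       [ 1.    ,  0.0012,  0.0003, -0.001 ],
       [ 0.0001, -0.3081,  0.9514, -0.1176],
       [ 0.    ,  0.    ,  0.    ,  1.    ]])}
```

View pics/c1.png

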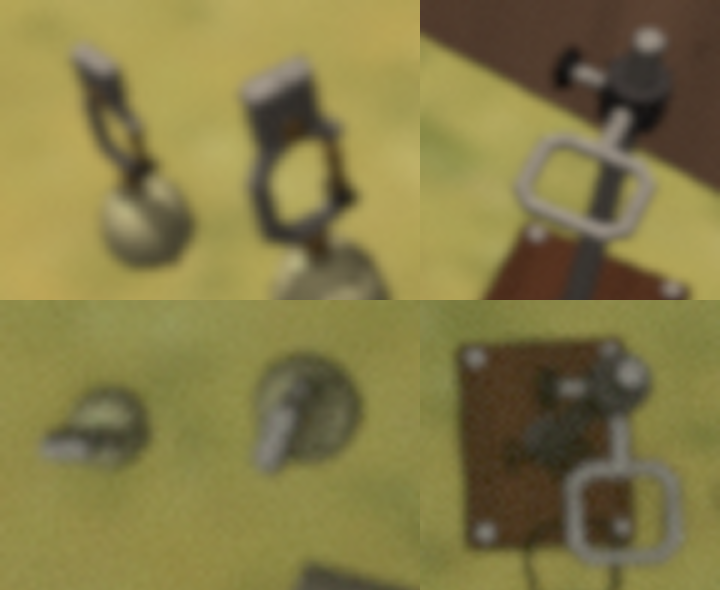

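Top view: at 427 px/m the bell at (250,283) is about 40 mm wide and the one at (216,285) about 30 mm, so the right one (top (250,283), scene (206,265)) is meant. I'm moving above it for a close look.

```bash
python3 -m inch '{"translation": [[3.2,2.1,0],[3.2,2.1,0],[3.2,2.1,0],[3.2,2.1,0],[3.2,2.1,0]],"turn":[0,0,0,0,0]}' && python3 -m inch '{"translation": [[3.2,2.1,0],[3.2,2.1,0],[3.2,2.1,0],[3.2,2.1,0],[3.2,2.1,0]],"turn":[0,0,0,0,0]}'; python3 -m inch '{"translation": [[0,0,0],[0,0,0],[0,0,0],[0,0,0],[0,0,0]],"turn":[0,0,0,0,0]}'
python3 - <<'E'
from h import *
np.set_printoptions(precision=4,suppress=True)
s=bot.get_state();print(s['t'],s['tool_pos'],s['eef_rot'])
snap('wrist','w1')
for n in('snap_bell','hook_tab'):
  for x in bot.spot_in(n,'wrist'): print(n,x,onz('wrist',x['location'],.139 if 'tab' in n else .03,s))
E
```

```text
t: 1.42
tool_pos: [0.2992, 0.4249, 0.2565]
eef_rot: [[0.956, -0.294, 0.0], [-0.294, -0.956, 0.0], [0.0, -0.0, -1.0]]
force: [0.5, 0.2, -0.2]
grip_width: 0.0853
t: 2.05
tool_pos: [0.4212, 0.2775, 0.2565]
eef_rot: [[0.956, -0.294, 0.0], [-0.294, -0.956, 0.0], [0.0, -0.0, -1.0]]
force: [1.4, 0.7, 1.1]
grip_width: 0.0856
t: 2.68
tool_pos: [0.4203, 0.2789, 0.2563]
eef_rot: [[0.956, -0.294, -0.0], [-0.294, -0.956, -0.0], [-0.0, 0.0, -1.0]]
force: [0.6, 0.2, 0.4]
grip_width: 0.0854
2.675 [0.4203 0.2789 0.2563] [[ 0.9559 -0.2935 -0.    ]
 [-0.2935 -0.9559 -0.0001]
 [-0.      0.0001 -1.    ]]
snap_bell {'location': [211.6, 217.4], 'score': 0.79} [0.4059 0.3585 0.03  ]
snap_bell {'location': [283.7, 182.7], 'score': 0.61} [0.419  0.2783 0.03  ]
hook_tab {'location': [283.7, 183.9], 'score': 0.81} [0.4424 0.2718 0.139 ]
hook_tab {'location': [210.1, 213.1], 'score': 0.76} [0.4375 0.3262 0.139 ]
```

View pics/w1.png

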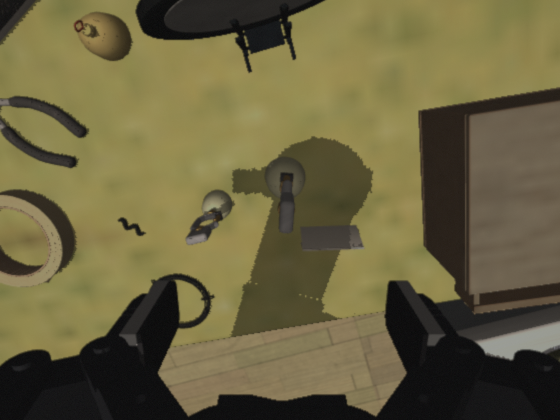

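The wrist view shows the wanted bell at (286,177), about 40 px wide (≈41 mm), with its tab at about (287,213). The small look-alike is at (215,205).

```bash
python3 - <<'E'
from h import *
np.set_printoptions(precision=4,suppress=True)
a=cv2.imread('pics/w1.png');cv2.imwrite('pics/c2.png',cv2.resize(a[145:245,240:340],(600,600),interpolation=cv2.INTER_CUBIC))
s=bot.get_state();
print(onz('wrist',(286,177),.02,s),onz('wrist',(287,213),.139,s),onz('wrist',(287,195),.139,s),onz('wrist',(287,232),.139,s))
E
```

```text
[0.4218 0.2748 0.02  ] [0.4223 0.2753 0.139 ] [0.4346 0.2717 0.139 ] [0.4089 0.2794 0.139 ]
```

View pics/c2.png

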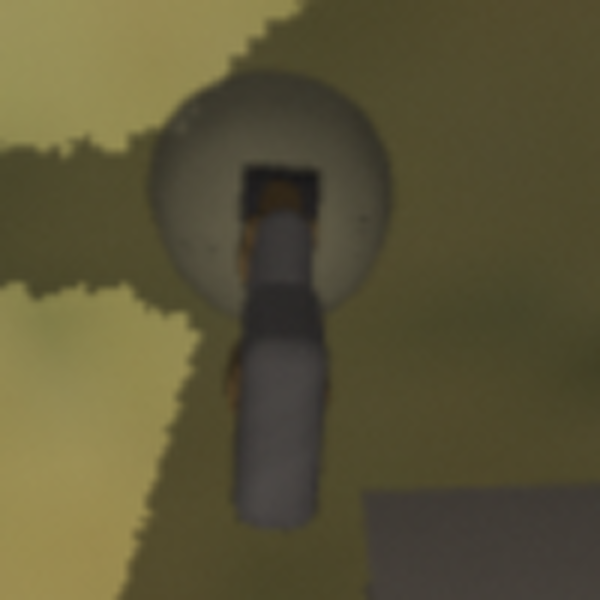

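```bash
python3 -m inch '{"translation": [[0.05,0.25,0],[0,0,2],[0,0,3],[0,0,3],[0,0,2]],"turn":[0.03,0,0,0,0]}' 4 20 && python3 -m inch '{"translation": [[0,0,1.5],[0,0,0.5],[0,0,0],[0,0,0],[0,0,0]],"turn":[0,0,0,0,0]}' 
python3 - <<'E'
from h import *
np.set_printoptions(precision=4,suppress=True)
print(bot.get_state()); snap('wrist','w2')
E
```

```text
t: 3.45
tool_pos: [0.4201, 0.2755, 0.1548]
eef_rot: [[0.946, -0.324, -0.001], [-0.324, -0.946, -0.001], [-0.001, 0.001, -1.0]]
force: [0.5, -0.1, 0.2]
grip_width: 0.0404
t: 4.08
tool_pos: [0.4206, 0.2762, 0.137]
eef_rot: [[0.946, -0.323, 0.001], [-0.323, -0.946, 0.001], [0.0, -0.001, -1.0]]
force: [-0.8, 0.2, -0.6]
grip_width: 0.0398
{'t': 4.075, 'joints': array([ 0.9825, -0.2058, -0.3636,  0.0002, -1.412 ,  0.2595]), 'dq': array([-0.001 ,  0.0004, -0.0037, -0.0007, -0.0003, -0.0016]), 'tau': array([ -0.0015, -23.936 ,  34.3573,   6.8606,   0.0003,  -0.0005]), 'tool_pos': array([0.4206, 0.2762, 0.137 ]), 'eef_rot': array([[ 0.9464, -0.3229,  0.0008],
       [-0.3229, -0.9464,  0.0007],
       [ 0.0005, -0.001 , -1.    ]]), 'force': array([-0.8155,  0.152 , -0.5727]), 'torque': array([0.0515, 0.0496, 0.0023]), 'grip_width': 0.0398302607134244}
```

View pics/w2.png

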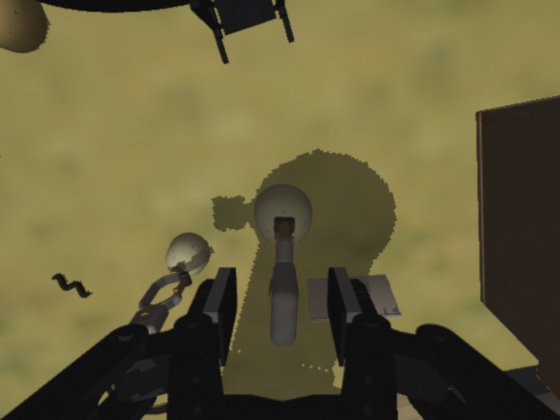

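The tab sits centred between the open pads at (285,305), and its end at row 345 puts its centre under the TCP in x. Gripping and lifting.

```bash
python3 -m inch '{"translation": [[0,0,0],[0,0,0],[0,0,0],[0,0,0],[0,0,0]],"turn":[0,0,0,0,0]}' 0 60 && python3 -m inch '{"translation": [[0,0,-1],[0,0,-2],[0,0,-3],[0,0,-4],[0,0,-4]],"turn":[0,0,0,0,0]}' 
python3 - <<'E'
from h import *
np.set_printoptions(precision=4,suppress=True)
import json
c={k:bot.get_calibration(k) for k in('scene','top')}
# stand: points picked in crop c1 (scene 5x at 350,190 ; top 5x at 345,155, pasted y+300)
sc=lambda x,y:(350+(x-420)/5,190+y/5); tp=lambda x,y:(345+(x-420)/5,155+(y-300)/5)
def tri(a,b):
    o1,d1=ray('scene',a);o2,d2=ray('top',b)
    t=np.linalg.lstsq(np.c_[d1,-d2],o2-o1,rcond=None)[0];p,q=o1+t[0]*d1,o2+t[1]*d2
    return (p+q)/2,np.linalg.norm(p-q)
# post top
print('post top',onz('top',tp(630,375),.196),onz('scene',sc(650,38),.196),tri(sc(650,38),tp(630,375)))
print('eye centre',tri(sc(587,187),tp(624,513)))
print('near bar mid', tri(sc(568,216),tp(624,553)), tri(sc(561,222),tp(624,553)))
print('far bar',tri(sc(602,155),tp(624,470)))
print('base corners',[onz('top',tp(*p),.012) for p in((475,358),(485,532),(622,527),(610,350))])
E
```

```text
t: 4.75
tool_pos: [0.4205, 0.276, 0.1365]
eef_rot: [[0.946, -0.323, 0.0], [-0.323, -0.946, 0.0], [0.0, -0.0, -1.0]]
force: [0.7, -0.4, 1.5]
grip_width: 0.0085
t: 5.38
tool_pos: [0.42, 0.2758, 0.2776]
eef_rot: [[0.946, -0.323, -0.001], [-0.323, -0.946, -0.0], [-0.0, 0.001, -1.0]]
force: [1.2, 0.8, -1.7]
grip_width: 0.009
post top [ 0.6533 -0.0058  0.196 ] [ 0.6528 -0.0085  0.196 ] (array([ 0.6542, -0.0072,  0.1938]), np.float64(0.0021625457544420593))
eye centre (array([ 0.6033, -0.0106,  0.1613]), np.float64(0.0016029509475645651))
near bar mid (array([ 0.587 , -0.0102,  0.1612]), np.float64(0.0015613583357835172)) (array([ 0.5866, -0.0097,  0.1579]), np.float64(0.0011774199907618847))
far bar (array([ 0.6203, -0.0099,  0.1623]), np.float64(0.00010301312437856013))
base corners [array([0.6948, 0.0268, 0.012 ]), array([0.6115, 0.0233, 0.012 ]), array([ 0.6137, -0.0411,  0.012 ]), array([ 0.6983, -0.0372,  0.012 ])]
```

Lifted; the grip holds at 9 mm. Triangulated: post (0.6535,-0.007), near bar ≈(0.585,-0.010), height ≈0.160, stand yaw ≈+2.5°. I'll carry the bell above the bar and check its height by touch.

```bash
python3 -m inch '{"translation": [[1.5,1.3,-1.3],[3,2.7,-1.4],[3.5,3.0,-1.3],[3.5,3.0,0],[3.5,3.0,0]],"turn":[0,0,0,0,0]}' && python3 -m inch '{"translation": [[3.4,3.0,0],[3,2.6,0],[2.2,2,0],[1.2,1.1,0],[0,0,0]],"turn":[0,0,0,0,-0.124]}';  python3 -m inch '{"translation": [[0,0,0],[0,0,0],[0,0,0],[0,0,0],[0,0,0]],"turn":[-0.124,-0.124,0,0,0]}'
python3 - <<'E'
from h import *
np.set_printoptions(precision=4,suppress=True)
s=bot.get_state();print(s['tool_pos'],s['force'],s['joints'])
a=snap('scene','s2');b=snap('top','t2')
R=lambda im,x,y,w,h,k:cv2.resize(im[y:y+h,x:x+w,::-1],(w*k,h*k),interpolation=cv2.INTER_CUBIC)
cv2.imwrite('pics/c3.png',np.hstack([R(a,330,170,90,120,4),R(b,330,130,90,120,4)]))
E
```

```text
t: 6.0
tool_pos: [0.5207, 0.1033, 0.3166]
eef_rot: [[0.947, -0.323, -0.0], [-0.323, -0.947, 0.0], [-0.0, -0.0, -1.0]]
force: [-0.2, -0.5, -2.2]
grip_width: 0.009
t: 6.62
tool_pos: [0.5852, -0.0102, 0.3159]
eef_rot: [[0.979, -0.202, -0.001], [-0.202, -0.979, -0.0], [-0.001, 0.0, -1.0]]
force: [-0.4, 0.2, -1.4]
grip_width: 0.0093
t: 7.25
tool_pos: [0.585, -0.0093, 0.3164]
eef_rot: [[0.999, 0.042, -0.0], [0.042, -0.999, -0.0], [-0.0, 0.0, -1.0]]
force: [-0.4, 0.6, -2.2]
grip_width: 0.0089
[ 0.585  -0.0093  0.3164] [-0.3987  0.5858 -2.1927] [ 0.3266  0.0154  0.1691  0.     -1.7245  1.2863]
```

View pics/c3.png

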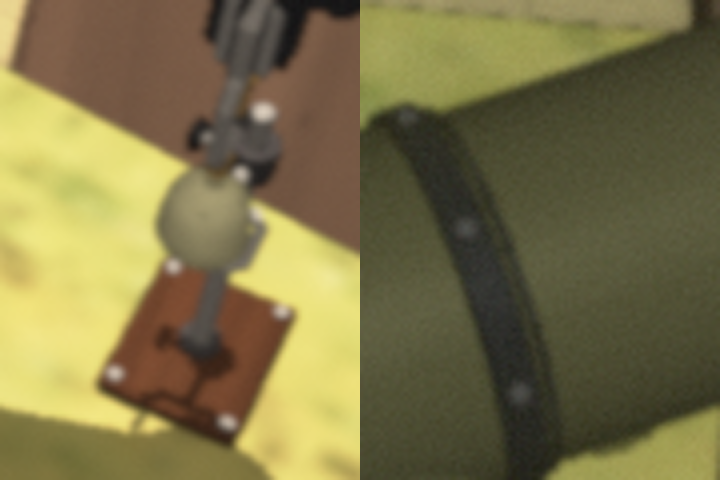

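The bell hangs over the near bar in the scene view (bell at crop (205,215)); the arm blocks the top view. Feeling downwards.

```bash
Z='"turn":[0,0,0,0,0]}'; python3 -m inch '{"translation": [[0,0,0.4],[0,0,0.3],[0,0,0.2],[0,0,0],[0,0,0]],"turn":[0,0,0,0,0]}'; python3 -m inch '{"translation": [[0,0,0.05],[0,0,0.05],[0,0,0.05],[0,0,0],[0,0,0]],"turn":[0,0,0,0,0]}'
```

```text
t: 7.98
tool_pos: [0.585, -0.0095, 0.3075]
eef_rot: [[0.999, 0.043, 0.0], [0.043, -0.999, -0.0], [0.0, 0.0, -1.0]]
force: [-0.0, 0.8, -2.1]
grip_width: 0.0091
t: 8.6
tool_pos: [0.585, -0.0095, 0.3058]
eef_rot: [[0.999, 0.043, 0.0], [0.043, -0.999, -0.0], [0.0, 0.0, -1.0]]
force: [-0.4, 0.0, -1.7]
grip_width: 0.0089
```

```bash
python3 -m inch '{"translation": [[0,0,0.05],[0,0,0.05],[0,0,0.05],[0,0,0],[0,0,0]],"turn":[0,0,0,0,0]}'
```

```text
t: 9.22
tool_pos: [0.585, -0.0095, 0.3043]
eef_rot: [[0.999, 0.043, 0.0], [0.043, -0.999, -0.0], [0.0, 0.0, -1.0]]
force: [0.1, 0.5, -1.9]
grip_width: 0.0092
```

```bash
python3 -m inch '{"translation": [[0,0,0.05],[0,0,0.05],[0,0,0.05],[0,0,0],[0,0,0]],"turn":[0,0,0,0,0]}'
```

```text
t: 9.85
tool_pos: [0.585, -0.0095, 0.3032]
eef_rot: [[0.999, 0.043, 0.001], [0.043, -0.999, -0.0], [0.001, 0.0, -1.0]]
force: [0.6, 0.3, 0.8]
grip_width: 0.0092
```

```bash
python3 -m inch '{"translation": [[0,0,0.05],[0,0,0.05],[0,0,0.0],[0,0,0],[0,0,0]],"turn":[0,0,0,0,0]}'
```

```text
t: 10.48
tool_pos: [0.585, -0.0096, 0.3021]
eef_rot: [[0.999, 0.043, 0.001], [0.043, -0.999, -0.0], [0.001, 0.0, -1.0]]
force: [0.1, -0.4, 4.4]
grip_width: 0.0087
```

Contact starts at TCP z≈0.3040, so the bar centre is at z≈0.1645. For insertion I want the bar 89–90 mm up the hook, which is TCP z≈0.2115. Backing off 42 mm and going down.

```bash
python3 -m inch '{"translation": [[0,0,-0.5],[-1.4,0,0],[-1.4,0,0],[-1.4,0,0],[0,0,0]],"turn":[0,0,0,0,0]}'; python3 -m inch '{"translation": [[0,0,2],[0,0,3],[0,0,2.5],[0,0,1.5],[0,0,0.55]],"turn":[0,0,0,0,0]}';  python3 -m inch '{"translation": [[0.4,0,0],[0.4,0,0],[0.3,0,0],[0.2,0,0],[0,0,0]],"turn":[0,0,0,0,0]}'
python3 - <<'E'
from h import *
np.set_printoptions(precision=4,suppress=True)
s=bot.get_state();print(s['tool_pos'],s['force'],s['torque'])
a=snap('scene','s3');b=snap('wrist','w3')
R=lambda im,x,y,w,h,k:cv2.resize(im[y:y+h,x:x+w,::-1],(w*k,h*k),interpolation=cv2.INTER_CUBIC)
cv2.imwrite('pics/c4.png',np.hstack([R(a,330,170,80,105,4),b[:,:,::-1][:420,90:510]]))
E
```

```text
t: 11.1
tool_pos: [0.542, -0.0114, 0.3076]
eef_rot: [[0.999, 0.044, 0.002], [0.044, -0.999, 0.0], [0.002, -0.0, -1.0]]
force: [-1.1, -0.1, -1.2]
grip_width: 0.0088
t: 11.72
tool_pos: [0.5429, -0.0114, 0.2107]
eef_rot: [[0.999, 0.043, -0.001], [0.043, -0.999, -0.0], [-0.001, 0.0, -1.0]]
force: [-0.3, -0.6, -1.4]
grip_width: 0.009
t: 12.35
tool_pos: [0.5562, -0.0107, 0.2113]
eef_rot: [[0.999, 0.043, -0.0], [0.043, -0.999, -0.0], [-0.0, 0.0, -1.0]]
force: [-0.2, 0.2, -2.0]
grip_width: 0.0092
[ 0.5562 -0.0107  0.2113] [-0.2261  0.1522 -2.0307] [-0.0582 -0.0418 -0.0145]
```

View pics/c4.png

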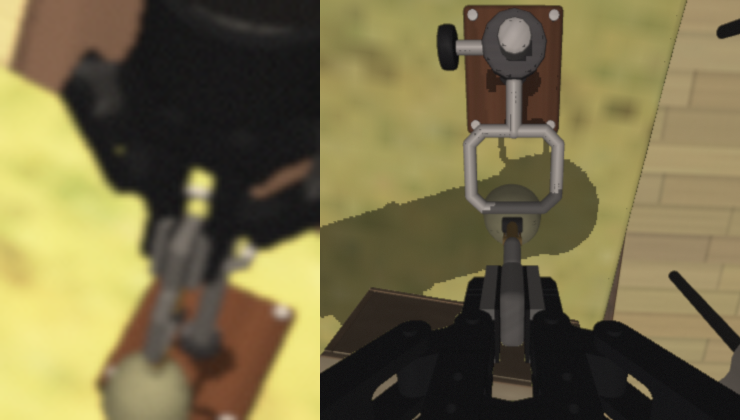

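The wrist view shows the hook (crop column 512) aligned with the middle of the near bar (columns 465–563, row 207) and square to it. Advancing until contact.

```bash
python3 - <<'E'
from h import *
s=bot.get_state();print(onz('wrist',(284,207),.1645,s),onz('wrist',(284,129),.1645,s))
E
python3 -m inch '{"translation": [[0.2,0,0],[0.2,0,0],[0.1,0,0],[0.1,0,0],[0,0,0]],"turn":[0,0,0,0,0]}'; python3 -m inch '{"translation": [[0.1,0,0],[0.1,0,0],[0.1,0,0],[0,0,0],[0,0,0]],"turn":[0,0,0,0,0]}'
```

```text
[ 0.58474142 -0.00938649  0.1645    ] [ 0.62118602 -0.00769455  0.1645    ]
t: 13.08
tool_pos: [0.562, -0.0105, 0.2113]
eef_rot: [[0.999, 0.043, -0.0], [0.043, -0.999, -0.0], [-0.0, 0.0, -1.0]]
force: [1.0, -0.1, -2.1]
grip_width: 0.0088
t: 13.7
tool_pos: [0.565, -0.0104, 0.2113]
eef_rot: [[0.999, 0.043, -0.0], [0.043, -0.999, -0.0], [-0.0, 0.0, -1.0]]
force: [-0.3, 0.8, -1.6]
grip_width: 0.0091
```

```bash
python3 -m inch '{"translation": [[0.1,0,0],[0.1,0,0],[0,0,0],[0,0,0],[0,0,0]],"turn":[0,0,0,0,0]}'
```

```text
t: 14.32
tool_pos: [0.567, -0.0103, 0.2113]
eef_rot: [[0.999, 0.043, -0.0], [0.043, -0.999, -0.0], [-0.0, 0.0, -1.0]]
force: [0.8, 0.3, -1.8]
grip_width: 0.0087
```

```bash
python3 -m inch '{"translation": [[0.1,0,0],[0.05,0,0],[0,0,0],[0,0,0],[0,0,0]],"turn":[0,0,0,0,0]}'
```

```text
t: 14.95
tool_pos: [0.5683, -0.0102, 0.2112]
eef_rot: [[0.999, 0.043, -0.001], [0.043, -0.999, -0.0], [-0.001, 0.0, -1.0]]
force: [-4.7, 0.6, -0.7]
grip_width: 0.0088
```

```bash
python3 -m inch '{"translation": [[0.05,0,0],[0.05,0,0],[0,0,0],[0,0,0],[0,0,0]],"turn":[0,0,0,0,0]}'
```

```text
t: 15.58
tool_pos: [0.5695, -0.0102, 0.2112]
eef_rot: [[0.999, 0.043, -0.0], [0.043, -0.999, -0.0], [-0.0, 0.0, -1.0]]
force: [-4.9, -0.5, -2.0]
grip_width: 0.009
```

The gate starts to yield at about 4.9 N, as described. Pressing on.

```bash
python3 -m inch '{"translation": [[0.1,0,0],[0.1,0,0],[0.1,0,0],[0,0,0],[0,0,0]],"turn":[0,0,0,0,0]}'
```

```text
t: 16.2
tool_pos: [0.5725, -0.01, 0.2113]
eef_rot: [[0.999, 0.043, -0.0], [0.043, -0.999, -0.0], [-0.0, 0.0, -1.0]]
force: [-6.2, -1.1, -1.6]
grip_width: 0.0088
```

```bash
python3 -m inch '{"translation": [[0.1,0,0],[0.1,0,0],[0.1,0,0],[0.1,0,0],[0,0,0]],"turn":[0,0,0,0,0]}'
```

```text
t: 16.82
tool_pos: [0.5763, -0.01, 0.2112]
eef_rot: [[0.999, 0.043, -0.001], [0.043, -0.999, -0.0], [-0.001, 0.0, -1.0]]
force: [-5.7, -0.1, -2.1]
grip_width: 0.0092
```

```bash
python3 -m inch '{"translation": [[0.1,0,0],[0.1,0,0],[0.1,0,0],[0.1,0,0],[0,0,0]],"turn":[0,0,0,0,0]}'
```

```text
t: 17.45
tool_pos: [0.58, -0.0098, 0.211]
eef_rot: [[0.999, 0.043, -0.002], [0.043, -0.999, -0.0], [-0.002, 0.0, -1.0]]
force: [-7.5, -0.2, -1.6]
grip_width: 0.0091
```

```bash
python3 -m inch '{"translation": [[0.1,0,0],[0.1,0,0],[0.1,0,0],[0.1,0,0],[0,0,0]],"turn":[0,0,0,0,0]}'
```

```text
t: 18.08
tool_pos: [0.584, -0.0095, 0.2104]
eef_rot: [[0.999, 0.043, -0.002], [0.043, -0.999, -0.0], [-0.002, 0.0, -1.0]]
force: [-5.7, 0.3, -3.7]
grip_width: 0.0092
```

```bash
python3 -m inch '{"translation": [[0.05,0,0.1],[0,0,0.1],[0,0,0.1],[0,0,0],[0,0,0]],"turn":[0,0,0,0,0]}'
```

```text
t: 18.7
tool_pos: [0.5856, -0.0095, 0.2092]
eef_rot: [[0.999, 0.043, 0.002], [0.043, -0.999, 0.0], [0.002, -0.0, -1.0]]
force: [-0.0, 0.9, -0.9]
grip_width: 0.009
```

The sideways force has dropped to 0, so the gate seems to have sprung past the bar. Lowering to seat the bar.

```bash
python3 -m inch '{"translation": [[0.0,0,0.1],[0,0,0.1],[0,0,0.1],[0,0,0.1],[0,0,0]],"turn":[0,0,0,0,0]}'
```

```text
t: 19.32
tool_pos: [0.5849, -0.0095, 0.2042]
eef_rot: [[0.999, 0.043, -0.0], [0.043, -0.999, -0.0], [-0.0, 0.0, -1.0]]
force: [-0.1, -0.4, -1.6]
grip_width: 0.0087
```

```bash
python3 -m inch '{"translation": [[0.0,0,0.1],[0,0,0.1],[0,0,0],[0,0,0],[0,0,0]],"turn":[0,0,0,0,0]}'
```

```text
t: 19.95
tool_pos: [0.585, -0.0095, 0.2024]
eef_rot: [[0.999, 0.043, 0.0], [0.043, -0.999, -0.0], [0.0, 0.0, -1.0]]
force: [0.4, -0.1, -0.6]
grip_width: 0.0086
```

```bash
python3 -m inch '{"translation": [[0.0,0,0.1],[0,0,0],[0,0,0],[0,0,0],[0,0,0]],"turn":[0,0,0,0,0]}'
```

```text
t: 20.58
tool_pos: [0.585, -0.0095, 0.2014]
eef_rot: [[0.999, 0.043, 0.0], [0.043, -0.999, -0.0], [0.0, 0.0, -1.0]]
force: [0.5, 0.3, -1.9]
grip_width: 0.0091
```

```bash
python3 -m inch '{"translation": [[0.0,0,0.1],[0,0,0.05],[0,0,0],[0,0,0],[0,0,0]],"turn":[0,0,0,0,0]}'
```

```text
t: 21.2
tool_pos: [0.5851, -0.0095, 0.2]
eef_rot: [[0.999, 0.043, 0.0], [0.043, -0.999, -0.0], [0.0, 0.0, -1.0]]
force: [0.5, -0.5, 0.1]
grip_width: 0.0084
```

```bash
python3 -m inch '{"translation": [[0.0,0,0.05],[0,0,0],[0,0,0],[0,0,0],[0,0,0]],"turn":[0,0,0,0,0]}'
python3 - <<'E'
from h import *
a=snap('scene','s4');b=snap('wrist','w4')
R=lambda im,x,y,w,h,k:cv2.resize(im[y:y+h,x:x+w,::-1],(w*k,h*k),interpolation=cv2.INTER_CUBIC)
cv2.imwrite('pics/c5.png',np.hstack([R(a,330,170,80,105,4),R(b,210,130,140,140,3)]))
E
```

```text
t: 21.82
tool_pos: [0.585, -0.0095, 0.1994]
eef_rot: [[0.999, 0.043, 0.0], [0.043, -0.999, -0.0], [0.0, 0.0, -1.0]]
force: [0.1, -0.8, 1.4]
grip_width: 0.0088
```

View pics/c5.png

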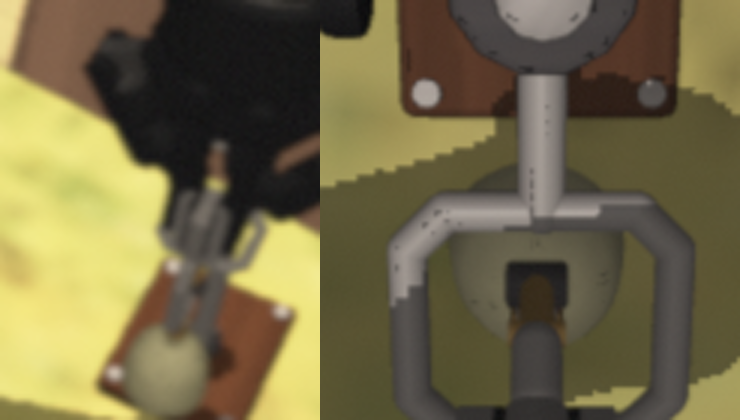

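The bar is seated: contact came at the expected height, and in the wrist view nose and gate (crop (535,300)) lie inside the eye with the near bar behind them. Releasing and rising.

```bash
python3 -m inch '{"translation": [[0,0,0],[0,0,0],[0,0,0],[0,0,0],[0,0,0]],"turn":[0,0,0,0,0]}' 3 20; python3 -m inch '{"translation": [[0,0,-0.5],[0,0,-1],[0,0,-2],[0,0,-3],[0,0,-3]],"turn":[0,0,0,0,0]}';python3 -m inch '{"translation": [[-3,0,0],[-4,0,0],[-4,0,0],[-2,0,0],[0,0,0]],"turn":[0,0,0,0,0]}';python3 -m inch '{"translation": [[0,0,0],[0,0,0],[0,0,0],[0,0,0],[0,0,0]],"turn":[0,0,0,0,0]}'
python3 - <<'E'
from h import *
R=lambda im,x,y,w,h,k:cv2.resize(im[y:y+h,x:x+w,::-1],(w*k,h*k),interpolation=cv2.INTER_CUBIC)
a=snap('scene','s5');b=snap('wrist','w5')
import subprocess
cv2.imwrite('pics/c6.png',np.hstack([R(a,330,170,80,105,4),b[:,:,::-1][:420,90:510]]))
E
```

```text
t: 22.55
tool_pos: [0.585, -0.0095, 0.1993]
eef_rot: [[0.999, 0.043, -0.0], [0.043, -0.999, -0.0], [-0.0, 0.0, -1.0]]
force: [0.7, -0.7, 0.6]
grip_width: 0.0304
t: 23.18
tool_pos: [0.585, -0.0096, 0.297]
eef_rot: [[0.999, 0.043, 0.002], [0.043, -0.999, -0.0], [0.002, 0.0, -1.0]]
force: [-0.1, -0.2, -0.0]
grip_width: 0.0302
t: 23.8
tool_pos: [0.4546, -0.0152, 0.2969]
eef_rot: [[0.999, 0.044, 0.004], [0.044, -0.999, 0.001], [0.004, -0.001, -1.0]]
force: [1.0, -0.4, 0.2]
grip_width: 0.03
t: 24.42
tool_pos: [0.4552, -0.0151, 0.2942]
eef_rot: [[0.999, 0.043, -0.0], [0.043, -0.999, -0.0], [-0.0, 0.0, -1.0]]
force: [0.8, 0.4, 0.3]
grip_width: 0.03
```

View pics/c6.png

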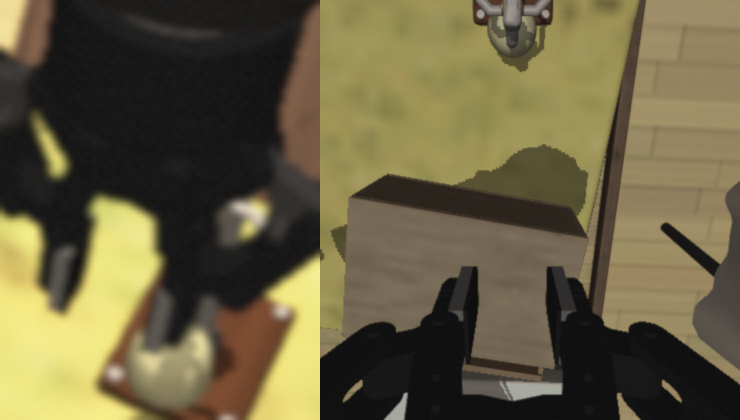

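The bell stays on the eye at wrist crop (513,30). I'll clear the scene camera's view and check that it hangs still.

```bash
python3 -m inch '{"translation": [[0,-3,0],[0,-4,0],[0,-4,0],[0,-4,0],[0,-3,0]],"turn":[0,0,0,0,0]}';python3 -m inch '{"translation": [[0,-2,0],[0,0,0],[0,0,0],[0,0,0],[0,0,0]],"turn":[0,0,0,0,0]}'
python3 - <<'E'
from h import *
R=lambda im,x,y,w,h,k:cv2.resize(im[y:y+h,x:x+w,::-1],(w*k,h*k),interpolation=cv2.INTER_CUBIC)
a=snap('scene','s6');t=snap('top','t6');
for _ in range(6): b=bot.camera('scene')
g=lambda i:i[190:290,340:410].astype(int)
print('mean/max diff',np.abs(g(a)-g(b)).mean(),np.abs(g(a)-g(b)).max())
for cam in('scene','top'):
  for n in('snap_bell','plain_bell','small_cup'): print(cam,n,[(np.round(x['location']),round(x['score'],2)) for x in bot.spot_in(n,cam)])
print(proj('scene',[[.585,-.0095,.0635+.02]]))
cv2.imwrite('pics/c7.png',np.hstack([R(a,340,180,75,110,5),R(t,340,150,75,110,5)]))
E
```

```text
t: 25.15
tool_pos: [0.447, 0.1663, 0.2943]
eef_rot: [[0.999, 0.044, 0.0], [0.044, -0.999, 0.0], [0.0, -0.0, -1.0]]
force: [0.5, -0.1, 0.4]
grip_width: 0.0298
t: 25.78
tool_pos: [0.4466, 0.1842, 0.2945]
eef_rot: [[0.999, 0.042, 0.0], [0.042, -0.999, 0.0], [0.0, -0.0, -1.0]]
force: [0.1, -0.1, -0.1]
grip_width: 0.0297
mean/max diff 0.6720952380952381 6
scene snap_bell [(array([377., 252.]), 0.96), (array([178., 252.]), 0.85)]
scene plain_bell []
scene small_cup [(array([296., 190.]), 0.66)]
top snap_bell [(array([380., 206.]), 0.62), (array([215., 287.]), 0.55)]
top plain_bell [(array([202., 208.]), 0.78)]
top small_cup [(array([260., 168.]), 0.66)]
[[371.86005995 258.4275322 ]]
```

View pics/c7.png

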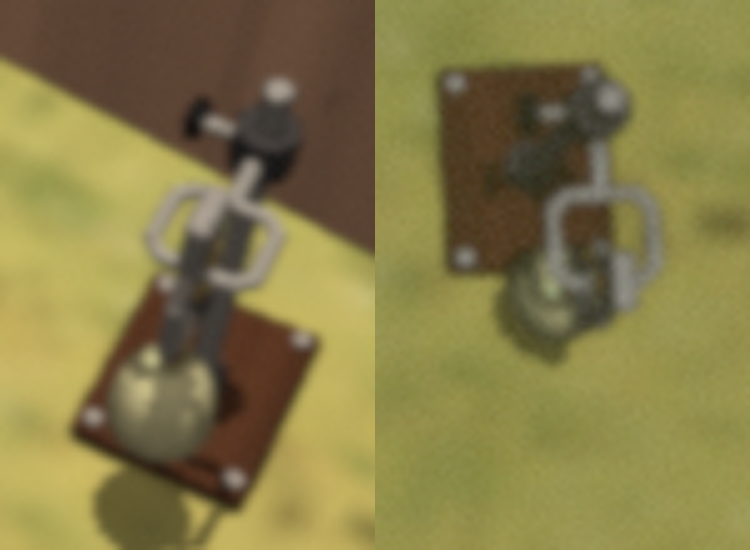

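The bell hangs upright from the near bar: tab at crop (205,225) above it, bell at (163,400). It is at rest, as pictures 0.35 s apart differ by noise only, and the bystanders have not moved. Handing in.

```bash
python3 -c "
from station import bot
print(bot.sign_off())"
```

```text
the job is handed in; nothing more can be done
None
```

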